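# Fit the hopper into the spaetzle maker

## Task

The orange hopper of the spaetzle maker lies on its side, wedged in a corner of the grey bin. Free it, stand it upright and fit it on the maker that lies loosely across the pot: feed its foot under the two rails from their open end, opposite the black handle, and slide it, without ramming or forcing it, until it meets the stop at the handle end. Let go, and leave the things around where they are.

Things in the scene. Friction and masses are not known exactly. Their poses are not given: they have to be found in the camera images.
- pot: Fixed steel pot, 224 mm across, 121 mm high, with the spaetzle maker lying across its rim. Origin: centre of the pot's underside, on the counter; z up. Its level x axis is the maker's sliding direction, from the rails' open end to the stop and black handle. The maker is parallel to x but has play on the rim: its middle lies up to 14 mm to either side (y), not reported; it shifts only under some 25 N sideways
- plate_level (a point): Point of the pot's frame at x = y = 0 and the height of the maker's plate top, 125 mm; axes as the pot's. In x: plate -170 to 130 mm (bare up to -135), rails from -135 (open end) to 115 mm (face of the stop, 14 mm high), handle 130 to 258 mm, up to z = 143 mm. The pot's loop handles reach y = +-150 mm at z = 94 mm. Home: hopper centre at x = 63, z = 157 mm
- rail_mouth (a point): Point of the pot's frame at y = 0, on the plate's top, level with the rails' open end (x = -135 mm). Symmetric about the maker's middle (up to 14 mm off this point in y): plate 96 mm wide, 3 mm thick; 86 mm between the rails' side walls (94 mm over their outsides); 74 mm between the edges of their inward lips. The room under the lips is 6 mm high, the lips' tops 9 mm above the plate
- hopper_center (a point): Centre of the loose orange hopper (about 0.2 kg), 32 mm above the foot's underside. z: from foot to open mouth; x: along the foot, the sliding direction (either end may lead). Foot: flat frame 104 (x) x 84 (y) x 4 mm; on it a square open cup, 64 x 64 mm outside, walls 3 mm, mouth 64 mm above the foot's underside. So the foot juts 20 mm past the cup at its ends, 10 mm at its sides
- foot_edge (a point): Middle of the hopper foot's +x end edge. At the start the hopper lies on the foot's other end and the cup's rim, mouth to the bin's near (-x) wall, a side close to its right (-y) wall: the foot stands nearly upright, leaning 18 degrees to the mouth, this edge uppermost. Pushed there in the bin's +x direction with a few N it tips over onto its foot, balancing when about 25 degrees past upright
- bin: Fixed grey open storage bin, 280 mm (its x) by 200 mm (y), 65 mm high, walls 4 mm, floor 4 mm. Origin: centre of its underside; z up
- bowl_mid (a point): Loose green glass bowl, 150 mm across, 75 mm high, on the fixed wooden board beyond (18 mm thick); point on its axis 40 mm up
- spoon_mid (a point): Loose wooden spoon, 200 mm long, on the board; point near mid-length
- salt_mid (a point): Loose amber salt jar, 56 mm across, 100 mm high, on the counter near the robot; point at its middle

How it is judged:
By the outcome, as a careful person would: the job done as asked, in the order asked, and still so for the second after the job is handed in, with the robot touching nothing.
It also fails if it takes over 72 s, if anything falls off the work surface, if the arm or the gripper's body presses on something with over 40 N, if the wrist force passes 120 N, or if a joint passes its speed limit or range.

## Robot

A 6-joint arm with a two-finger parallel gripper is mounted at the origin on the work surface. World frame = base frame: x ahead of the robot, y to its left, z up, the work surface at z = 0. Lengths are in m, angles in rad, forces in N, time in s.
With the tool pointing down it reaches from about 0.275 to 1 m from the base axis. Payload 8.4 kg.
Tool frame: the origin (TCP) lies between the finger pads; the fingertips stand 25 mm ahead of it and the grasp point (between the pads) lies 6 mm ahead of it; z points along the fingers, y is the line along which they close (so a half turn about z gives the same grasp; the last joint's range is limited). The gripper opens to 85 mm and grips with 20 to 120 N. Pads are 22 mm wide; open, the fingers measure 114 mm over their backs; the gripper's body (76 mm by 85 mm) begins 54 mm behind the grasp point. The pads swing forward as they close: fully open they stand 13 mm farther back than shut.
Start: joints at [1.273, 0.353, 1.633, -0, 1.155, -0.002], TCP at [0.182, 0.598, 0.256] pointing down, gripper open.
Joint ranges: [-2.63, 2.63], [-0.92, 2.1], [0.06, 2.66], [-1.3, 4.44], [0, 2.69], [-3.02, 3.02]. Speed limits (rad/s): [2.22, 2.22, 2.79, 3.14, 3.14, 3.14].

## Interface

Orientations are given as a 3x3 rotation matrix whose columns are the frame's x, y, z axes.
In Python, from bench import sensors, cams, bot gives the robot as it stands.
- The arm moves only by the tool jog_arm, never from a script. Its argument "steps" is a list of rows, each a list of 7 numbers: the closure, from 0 (fully open) to 1 (shut), then the shift along the world's x, y, z in cm, then the turn, a rotation vector about the world's x, y, z in rad. In form: [[gripper, x, y, z, wx, wy, wz], ...]. A call has 1 to 12 rows; each row shifts and turns the commanded pose from where the row before left it; what a row does not reach is not made up. A row lasts 1/8 s, in which the tool goes at most 62.5 mm and 10.7 degrees, less where a joint would pass 70% of its speed; a pose out of reach is approached as far as the arm can. A call with a gripper value outside its range is refused whole. The fingers move at their own pace and stop on an object; "squeeze" is the grip in N (left out, the last holds). Time passes only in rows, so rows that do not move let the fingers close. It gives the time, the measured TCP pose, the force, the opening and the grip force at its end, in the units of the state.
- sensors.observe(): the state, without advancing time (a new reading comes with each control period).
- cams.capture(name): name is "scene" or "side" or "wrist"; returns the picture (400x640x3 uint8, red, green, blue); there is no depth.
- cams.camera_params(name): a dict with "camera_matrix" (3x3 intrinsics, pixels), "xyz" and "rotation" of the camera in the world. Camera axes: x right, y up, looking along -z (the intrinsics and any distortion apply to the point x, -y, -z); pixel columns grow to the right and rows downward; lengths in m; the calibration is good to about 2 mm. A picture is of the moment at which its call begins: read the wrist's pose just before it. camera_params takes no time and is no camera call; for the wrist camera it gives the pose at the moment of the call.
- bot.job_done(): hands the job in; it is judged then, once.
The state is a dict: "t": time; "qpos": joint angles; "dq": joint speeds; "joint_efforts": joint torques, N m; "tcp_pos": TCP position; "eef_rot": TCP orientation; "ft_force": force on the tool from outside, world axes, zero at the start; "torque": the same for the moment, N m; "opening": finger opening in m; "gripper_force": force on a finger pad.
Only numpy, scipy, OpenCV 4.12 (cv2) and the standard library are available. Lean on these libraries where they do the work, as an engineer would, in place of code of your own. Each camera call takes 0.05 s, during which the arm holds its last target. There are 200 camera calls.

## Working session

There is one attempt and no reset: what is moved stays moved. The work goes in short steps, Python scripts to look and compute and a tool call to move; the robot and the scene stay as the last step left them, time stands still between calls to the robot, and variables do not carry over. Pictures are saved under pics/ and viewed, at most 10 in all, crops included, and the job is handed in when it is done.

Besides the shell and the picture viewer there is one more tool, called after ">>>" by a JSON object that holds its "name" and its "arguments". jog_arm: Moves the arm, as the interface text tells. Its arguments: {"type":"object","properties":{"steps":{"type":"array"},"squeeze":{"type":"number"}},"required":["steps"]}

```bash
ls; mkdir -p pics; python3 - <<'E'
from bench import sensors,cams,bot
import cv2
for n in("scene","side"):
    im=cams.capture(n); cv2.imwrite(f"pics/{n}0.png",im[:,:,::-1])
    p=cams.camera_params(n); print(n,p)
s=sensors.observe(); print(s)
E
```

```text
pics
scene {'camera_matrix': array([[435.51059742,   0.        , 320.03133453],
       [  0.        , 435.51059742, 200.58288748],
       [  0.        ,   0.        ,   1.        ]]), 'xyz': array([ 0.99518818, -0.29935348,  0.77905778]), 'rotation': array([[ 0.5336064 , -0.69359743,  0.48392852],
       [ 0.84569591,  0.44295375, -0.29764141],
       [-0.00791463,  0.56807973,  0.82293547]])}
side {'camera_matrix': array([[460.62586527,   0.        , 320.45017294],
       [  0.        , 460.62586527, 198.88663224],
       [  0.        ,   0.        ,   1.        ]]), 'xyz': array([ 0.05760309, -0.56247685,  0.5990206 ]), 'rotation': array([[ 0.68515548,  0.40936893, -0.60247742],
       [-0.72809216,  0.40882689, -0.5502203 ],
       [ 0.02106587,  0.81564554,  0.57816829]])}
{'t': 0.1, 'qpos': array([ 1.27260503e+00,  3.53608984e-01,  1.63406072e+00,  1.45677588e-05,
        1.15518744e+00, -2.38646578e-03]), 'dq': array([ 1.21673444e-03, -6.20629108e-04, -1.59682406e-05, -4.58312171e-05,
       -2.56630275e-04, -2.24843750e-05]), 'joint_efforts': array([-3.93407900e-04, -6.06361055e+01, -3.42819536e+01, -1.59721861e-05,
        3.84407569e-03, -3.66844279e-05]), 'tcp_pos': array([0.18206574, 0.59748199, 0.25561753]), 'eef_rot': array([[-9.56566117e-01,  2.91515208e-01, -3.84235369e-04],
       [ 2.91515461e-01,  9.56565358e-01, -1.20476892e-03],
       [ 1.63377814e-05, -1.26445168e-03, -9.99999200e-01]]), 'ft_force': array([ 0.43893365,  0.58782087, -0.97353832]), 'torque': array([-0.04075866,  0.00546004,  0.04095131]), 'gripper_force': 0.0, 'opening': 0.08573417440045256}
```

View pics/scene0.png

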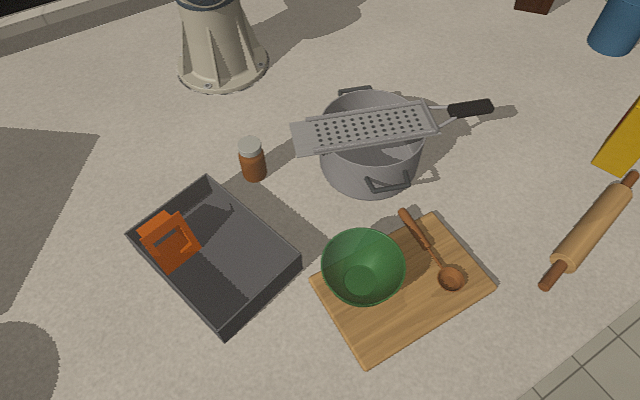

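View pics/side0.png

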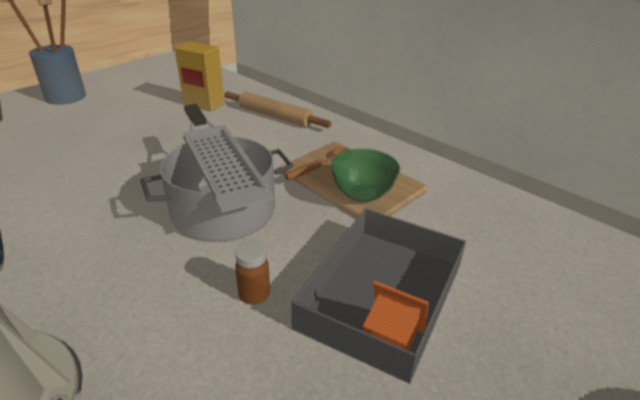

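The scene view shows the bin with its rim corners near (208,175), (301,255), (126,233), and the hopper at about (168,240). The plate runs from (300,138) to (440,118), with the handle at (470,108). The side view shows the hopper at about (398,315) and the plate from (240,205) to (210,130).

```bash
python3 - <<'E'
import cv2,numpy as np
a=cv2.imread("pics/scene0.png");b=cv2.imread("pics/side0.png")
def crop(im,x,y,w,h,s): return cv2.resize(im[y:y+h,x:x+w],None,fx=s,fy=s,interpolation=cv2.INTER_CUBIC)
g=lambda im:np.clip((im/255.)**0.6*255,0,255).astype('uint8')
# scene bin 110..310,165..350 ; side bin 285..475, 200..385
t=np.hstack([crop(g(a),110,160,200,200,2),crop(g(b),280,190,200,200,2)])
u=np.hstack([crop(a,280,70,230,100,2),crop(b,130,95,170,100,2)])
t=np.vstack([t,u[:,:800]]); print(t.shape)
cv2.imwrite("pics/c1.png",t)
E
```

```text
(600, 800, 3)
```

View pics/c1.png

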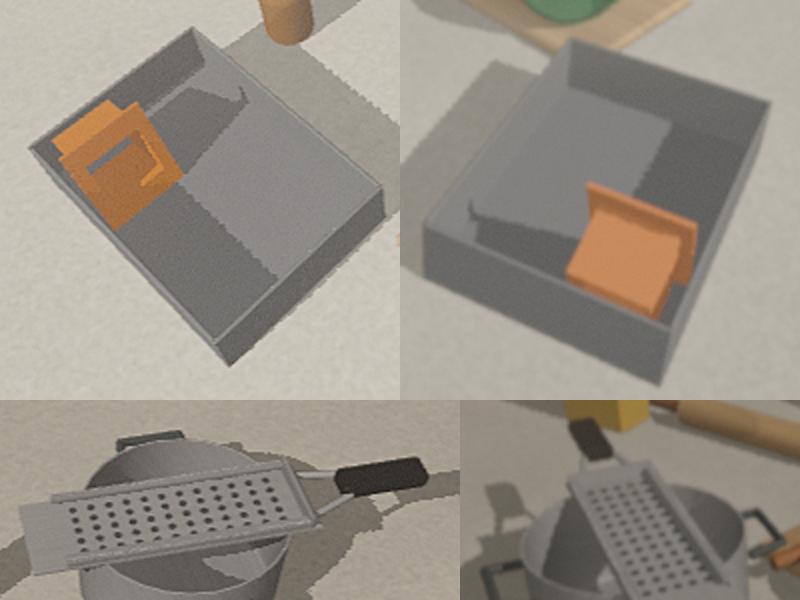

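Rim corners, plate corners and the foot's upright edge can all be read from these crops, so I'll triangulate them.

```bash
cat > h.py <<'E'
import numpy as np, cv2
from bench import sensors,cams,bot
def ray(n,p):
    c=cams.camera_params(n);K=c["camera_matrix"]
    d=np.array([(p[0]-K[0,2])/K[0,0],-(p[1]-K[1,2])/K[1,1],-1.])
    return c["xyz"],c["rotation"]@d
def plane(n,p,z):
    o,d=ray(n,p); return o+d*(z-o[2])/d[2]
def tri(p,q,n="scene",m="side"):
    o,d=ray(n,p);a,b=ray(m,q)
    s=np.linalg.lstsq(np.c_[d,-b],a-o,rcond=None)[0]
    x,y=o+d*s[0],a+b*s[1]; return (x+y)/2,np.linalg.norm(x-y)
E
python3 - <<'E'
from h import *
np.set_printoptions(precision=4,suppress=True)
sc=[(207,173.5),(301,253.5),(216.5,332.5),(125,234)]
sd=[(292.5,302.5),(366,210),(464.5,241),(410.5,354)]
for n,l in(("scene",sc),("side",sd)):
    P=np.array([plane(n,p,.065) for p in l]);print(n,P[:,:2].tolist(),P.mean(0))
    print([np.linalg.norm(P[i]-P[(i+1)%4]) for i in range(4)])
    print("ang",[np.degrees(np.arctan2(*(P[j]-P[i])[1::-1])) for i,j in((0,1),(3,2),(3,0),(2,1))])
pl=[(290,123.5),(297.5,157),(424,100),(439,131.5)]
P=np.array([plane("scene",p,.125 if i<2 else .139) for i,p in enumerate(pl)]);print(P)
print("foot left",tri((179,211),(373.5,281.5)),"right",tri((140,236),(428.5,301)))
E
```

```text
scene [[0.3902110731088928, -0.20327609257967474], [0.6564484989383825, -0.13368460430276388], [0.7070940268125407, -0.32636809296600894], [0.44108247174461623, -0.3945646729019556]] [ 0.5487 -0.2645  0.065 ]
[np.float64(0.2751823798009394), np.float64(0.19922825175434086), np.float64(0.2746141309995088), np.float64(0.19793741475746415)]
ang [np.float64(14.648726258163132), np.float64(14.379068161324394), np.float64(104.892571136748), np.float64(104.72669394758235)]
side [[0.3857631231077662, -0.21078461347049227], [0.6495193926330205, -0.1426582459278627], [0.7016791622112195, -0.32681167013901563], [0.4342291961368499, -0.3924564711188274]] [ 0.5428 -0.2682  0.065 ]
[np.float64(0.27241250277553714), np.float64(0.19139781924343774), np.float64(0.2753883153818632), np.float64(0.18802559425848767)]
ang [np.float64(14.482560955731989), np.float64(13.79046099060688), np.float64(104.93737780116051), np.float64(105.81428788302702)]
[[ 0.4121 -0.0115  0.125 ]
 [ 0.4989 -0.0446  0.125 ]
 [ 0.5184  0.256   0.139 ]
 [ 0.6049  0.2222  0.139 ]]
foot left (array([ 0.4761, -0.2901,  0.1018]), np.float64(0.0031970233414770144)) right (array([ 0.4945, -0.3709,  0.1084]), np.float64(0.007284500566790201))
```

>>> {"name": "jog_arm", "arguments": {"steps": [[1,1.4,-4.7,0,0,0,-0.13],[1,1.4,-4.7,0,0,0,-0.13],[1,1.4,-4.7,0,0,0,-0.13],[1,1.4,-4.7,0,0,0,-0.13],[1,1.4,-4.7,0,0,0,-0.13],[1,1.4,-4.7,0,0,0,-0.13],[1,1.4,-4.7,0,0,0,-0.13],[1,1.4,-4.7,0,0,0,-0.13],[1,1.4,-4.7,0,0,0,-0.13],[1,1.4,-4.7,0,0,0,-0.13]]}}

```text
t: 1.35
tcp_pos: [0.3222, 0.1264, 0.2563]
eef_rot: [[0.029, 1.0, 0.0], [1.0, -0.029, 0.0], [0.0, 0.0, -1.0]]
ft_force: [1.4, 0.8, 0.4]
opening: 0.0004
gripper_force: 0.0
```

```bash
python3 - <<'E'
from h import *
np.set_printoptions(precision=4,suppress=True)
s=sensors.observe();print(s['t'],s['tcp_pos'],s['qpos'],s['eef_rot'][:,1],s['ft_force'])
p=cams.camera_params("wrist");print(p)
cv2.imwrite("pics/w0.png",cams.capture("wrist")[:,:,::-1])
E
```

```text
1.35 [0.3222 0.1264 0.2563] [ 0.3694 -0.1099  2.1717 -0.      1.0794  0.3983] [ 0.9996 -0.0288  0.0004] [1.3713 0.8083 0.4492]
{'camera_matrix': array([[308.6463,   0.    , 321.3156],
       [  0.    , 308.6463, 199.0188],
       [  0.    ,   0.    ,   1.    ]]), 'xyz': array([0.3235, 0.2001, 0.3739]), 'rotation': array([[ 0.9996,  0.0279,  0.008 ],
       [-0.0291,  0.9569,  0.2889],
       [ 0.0004, -0.289 ,  0.9573]])}
```

View pics/w0.png

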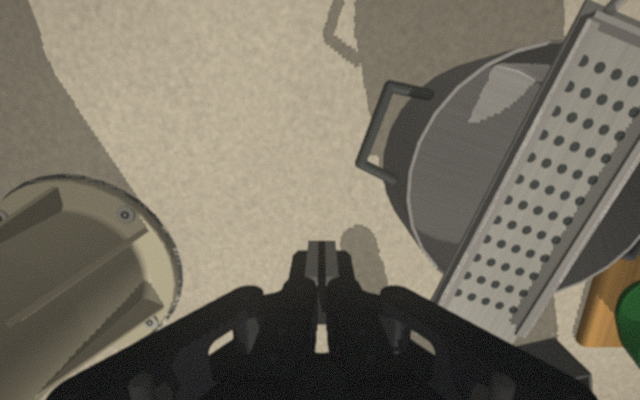

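The wrist camera works: the fingertips are at (321,245) and the rails run from (440,300) to (590,10). The move tracked its command, so I'll continue to the bin.

>>> {"name": "jog_arm", "arguments": {"steps": [[1,1.4,-4.7,0,0,0,-0.13],[1,1.4,-4.7,0,0,0,-0.13],[1,1.4,-4.7,0,0,0,-0.13],[1,1.4,-4.7,0,0,0,-0.13],[1,1.4,-4.7,0,0,0,-0.13],[1,1.4,-4.7,0,0,0,-0.13],[1,1.4,-4.7,0,0,0,-0.13],[1,1.4,-4.7,0,0,0,-0.13],[1,1.4,-4.7,0,0,0,-0.13],[1,0,0,0,0,0,0]]}}

```text
t: 2.65
tcp_pos: [0.4487, -0.2978, 0.2558]
eef_rot: [[0.932, 0.363, 0.0], [0.363, -0.932, -0.001], [-0.0, 0.0, -1.0]]
ft_force: [0.0, 0.3, -0.2]
opening: -0.0001
gripper_force: 0.0
```

```bash
python3 - <<'E'
from h import *
np.set_printoptions(precision=4,suppress=True)
s=sensors.observe();print(s['t'],s['tcp_pos'],s['qpos'],s['eef_rot'][:,1],s['ft_force'])
p=cams.camera_params("wrist");print(p['xyz'],p['rotation'])
cv2.imwrite("pics/w1.png",cams.capture("wrist")[:,:,::-1])
E
```

```text
2.65 [ 0.4487 -0.2978  0.2558] [-0.5885  0.2193  1.819  -0.0005  1.1029  0.6106] [ 0.3634 -0.9316  0.0005] [ 0.0491  0.3077 -0.1649]
[ 0.517  -0.2712  0.3733] [[ 0.3632  0.8914  0.2709]
 [-0.9317  0.3479  0.1044]
 [-0.0012 -0.2903  0.9569]]
```

View pics/w1.png

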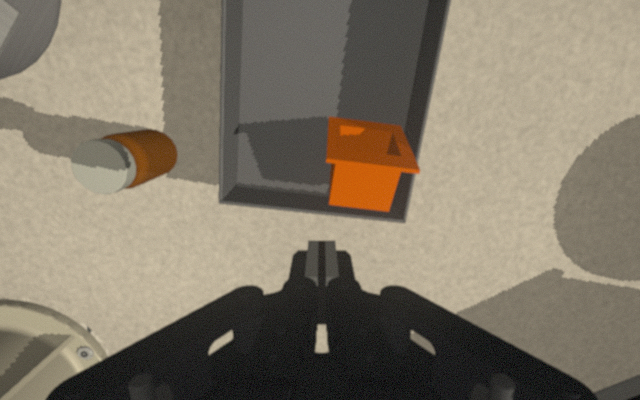

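The wrist view shows the foot's upper edge from (326,162) to (420,171) and the bin's near rim corners at (220,202) and (405,221).

```bash
python3 - <<'E'
from h import *
np.set_printoptions(precision=4,suppress=True)
f=np.array([plane("wrist",p,.104) for p in((326,162),(420,171))]);print(f,f.mean(0),np.linalg.norm(f[0]-f[1]))
b=np.array([plane("wrist",p,.065) for p in((220,202),(405,221))]);print(b,np.linalg.norm(b[0]-b[1]))
d=b[1]-b[0];print("yaw",np.degrees(np.arctan2(d[0],-d[1])))
d=f[1]-f[0];print("footyaw",np.degrees(np.arctan2(d[0],-d[1])))
E
```

```text
[[ 0.473  -0.29    0.104 ]
 [ 0.496  -0.3705  0.104 ]] [ 0.4845 -0.3303  0.104 ] 0.08369685075487664
[[ 0.3869 -0.2053  0.065 ]
 [ 0.4387 -0.3948  0.065 ]] 0.1964182981108847
yaw 15.281570190453126
footyaw 15.949309177552754
```

>>> {"name": "jog_arm", "arguments": {"steps": [[1,0.7,-4.0,0,0,0,-0.11],[1,0,0,-4,0,0,0],[1,0,0,-4,0,0,0],[1,0,0,-3.5,0,0,0],[1,0,0,-2.0,0,0,0],[1,0,0,0,0,0,0]]}}

```text
t: 3.45
tcp_pos: [0.454, -0.3333, 0.1199]
eef_rot: [[0.964, 0.264, -0.003], [0.264, -0.964, 0.002], [-0.002, -0.003, -1.0]]
ft_force: [0.0, -0.5, 1.4]
opening: 0.0001
gripper_force: 0.0
```

>>> {"name": "jog_arm", "arguments": {"steps": [[1,0.97,0.26,0,0,0,0],[1,0.97,0.26,0,0,0,0],[1,0.97,0.26,0,0,0,0],[1,0.97,0.26,0,0,0,0],[1,0.97,0.26,0,0,0,0]]}}

```text
t: 4.08
tcp_pos: [0.5045, -0.3219, 0.1214]
eef_rot: [[0.965, 0.263, 0.0], [0.263, -0.965, -0.0], [0.0, 0.0, -1.0]]
ft_force: [-0.6, 0.5, 1.0]
opening: -0.0002
gripper_force: 0.3
```

```bash
python3 - <<'E'
from h import *
cv2.imwrite("pics/p1.png",np.vstack([cams.capture("side")[150:400,200:600],cams.capture("wrist")[0:300,100:500]])[:,:,::-1])
E
```

```text
(no output)
```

View pics/p1.png

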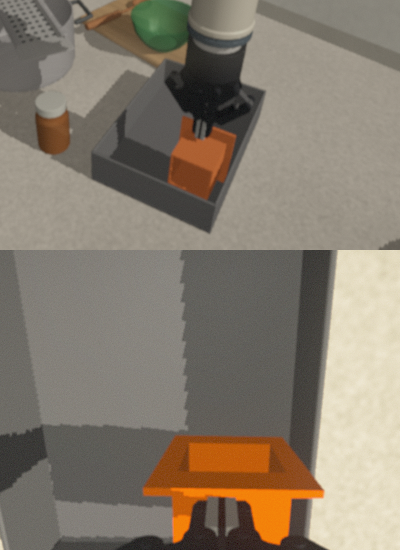

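The foot is now about upright and rotating with the push, in both the side view (top) and the wrist view (bottom). I'll keep pushing.

>>> {"name": "jog_arm", "arguments": {"steps": [[1,0.97,0.26,0,0,0,0],[1,0.97,0.26,0,0,0,0],[1,0.97,0.26,0,0,0,0],[1,0.97,0.26,0,0,0,0],[1,0.77,0.21,0,0,0,0],[1,0,0,0,0,0,0]]}}

```text
t: 4.92
tcp_pos: [0.5509, -0.3094, 0.1213]
eef_rot: [[0.965, 0.263, 0.0], [0.263, -0.965, -0.0], [0.0, 0.0, -1.0]]
ft_force: [1.7, 1.1, 6.5]
opening: 0.0001
gripper_force: 3.2
```

```bash
python3 - <<'E'
from h import *
cv2.imwrite("pics/p2.png",np.vstack([cams.capture("side")[150:400,200:600],cams.capture("wrist")[0:300,100:500]])[:,:,::-1])
E
```

```text
(no output)
```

View pics/p2.png

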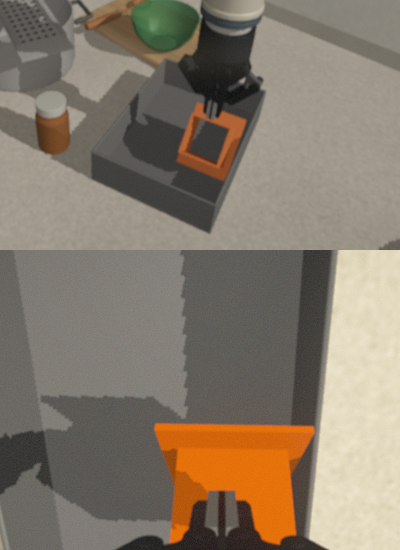

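>>> {"name": "jog_arm", "arguments": {"steps": [[1,0.6,0.16,0.4,0,0,0],[1,0.6,0.16,0.6,0,0,0],[1,0.5,0.13,1,0,0,0],[1,0,0,3,0,0,0],[1,0,0,5,0,0,0],[0,0,0,4,0,0,0],[0,0,0,0,0,0,0],[0,0,0,0,0,0,0]]}}

```text
t: 6.02
tcp_pos: [0.567, -0.3049, 0.2612]
eef_rot: [[0.965, 0.263, -0.0], [0.263, -0.965, 0.0], [-0.0, -0.0, -1.0]]
ft_force: [0.1, 0.5, -0.3]
opening: 0.0546
gripper_force: 0.0
```

```bash
python3 - <<'E'
from h import *
np.set_printoptions(precision=4,suppress=True)
cv2.imwrite("pics/p3.png",np.hstack([cams.capture("scene")[140:400,80:350],cams.capture("wrist")[0:260,100:500]])[:,:,::-1])
E
```

```text
(no output)
```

View pics/p3.png

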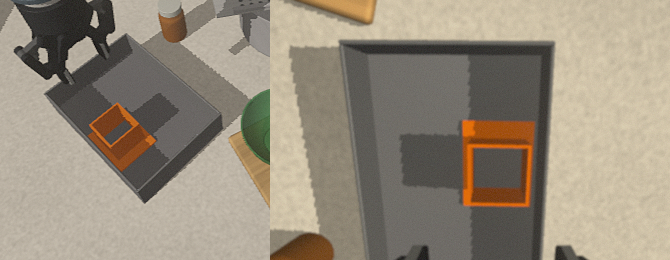

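The hopper now stands upright on its foot. In the wrist picture the cup mouth spans about columns 296–360 and rows 145–206.

```bash
cat >> h.py <<'E'
def orange(n):
    im=cams.capture(n);h=cv2.cvtColor(im,cv2.COLOR_RGB2HSV)
    return im,cv2.inRange(h,(4,190,60),(14,255,255))
E
python3 - <<'E'
from h import *
np.set_printoptions(precision=4,suppress=True)
s=sensors.observe();print(s['tcp_pos'],s['opening'])
P=np.array([plane("wrist",p,.068) for p in((296,145),(360,145),(357,206),(295,206))]);print(P,P.mean(0),[np.linalg.norm(P[i]-P[i-1]) for i in range(4)])
im,m=orange("wrist");m[:, :250]=0
c,h=cv2.findContours(m,cv2.RETR_CCOMP,cv2.CHAIN_APPROX_NONE)
for k,x in enumerate(c):
    if cv2.contourArea(x)>300:
        q=cv2.approxPolyDP(x,3,True)[:,0];print(k,h[0,k,3],cv2.contourArea(x),q.tolist(),cv2.minAreaRect(x))
E
```

```text
[ 0.5666 -0.3047  0.26  ] 0.06852318507318864
[[ 0.5936 -0.2705  0.068 ]
 [ 0.6104 -0.332   0.068 ]
 [ 0.5485 -0.3479  0.068 ]
 [ 0.5313 -0.2848  0.068 ]] [ 0.571  -0.3088  0.068 ] [np.float64(0.06398544639328328), np.float64(0.0636835568652456), np.float64(0.06389269457187453), np.float64(0.06544340878252432)]
4 -1 5571.0 [[293, 121], [294, 203], [358, 205], [363, 123]] ((328.0, 163.0), (84.0, 70.0), 90.0)
61 4 2307.5 [[302, 148], [356, 149], [357, 155], [353, 157], [357, 163], [353, 164], [357, 170], [356, 176], [352, 176], [353, 184], [356, 183], [355, 198], [350, 195], [352, 188], [304, 189]] ((328.79693603515625, 171.65538024902344), (56.135658264160156, 51.91994094848633), 3.1798300743103027)
```

>>> {"name": "jog_arm", "arguments": {"steps": [[0,0.4,-0.4,0,0,0,0.1745],[0,0,0,0,0,0,0.1745],[0,0,0,0,0,0,0.1745],[0,0,0,0,0,0,0.1745],[0,0,0,0,0,0,0.1745],[0,0,0,0,0,0,0.1745],[0,0,0,0,0,0,0.1745],[0,0,0,0,0,0,0.1745],[0,0,0,-4,0,0,0.1745],[0,0,0,-4,0,0,0],[0,0,0,0,0,0,0]]}}

```text
t: 7.55
tcp_pos: [0.5688, -0.3079, 0.1774]
eef_rot: [[-0.262, 0.965, -0.007], [0.965, 0.262, 0.004], [0.005, -0.006, -1.0]]
ft_force: [-0.1, 0.0, -0.1]
opening: 0.0852
gripper_force: 0.0
```

>>> {"name": "jog_arm", "arguments": {"steps": [[0,0,0,-4,0,0,0],[0,0,0,-4,0,0,0],[0,0,0,-3,0,0,0],[0,0,0,-1.5,0,0,0],[0,0,0,0,0,0,0]]}}

```text
t: 8.18
tcp_pos: [0.5713, -0.3092, 0.0564]
eef_rot: [[-0.262, 0.965, -0.001], [0.965, 0.262, 0.0], [0.0, -0.0, -1.0]]
ft_force: [-0.4, -0.0, 0.1]
opening: 0.0852
gripper_force: 0.0
```

>>> {"name": "jog_arm", "arguments": {"squeeze": 20, "steps": [[0.3,0,0,0,0,0,0],[0.5,0,0,0,0,0,0],[0.5,0,0,0,0,0,0],[0.5,0,0,0,0,0,0]]}}

```text
t: 8.68
tcp_pos: [0.5722, -0.3097, 0.058]
eef_rot: [[-0.262, 0.965, 0.002], [0.965, 0.262, -0.001], [-0.002, 0.002, -1.0]]
ft_force: [0.4, 0.4, 6.6]
opening: 0.0641
gripper_force: 23.1
```

>>> {"name": "jog_arm", "arguments": {"steps": [[0.5,0,0,1,0,0,0],[0.5,-0.26,0.97,0,0,0,0],[0.5,-0.26,0.97,0,0,0,0],[0.5,-0.26,0.97,0,0,0,0],[0.5,-0.26,0.97,0,0,0,0],[0.5,0,0,-0.5,0,0,0],[0.5,0,0,-0.4,0,0,0],[0.5,0,0,0,0,0,0]]}}

```text
t: 9.68
tcp_pos: [0.5609, -0.2705, 0.0576]
eef_rot: [[-0.262, 0.965, -0.0], [0.965, 0.262, 0.0], [0.0, 0.0, -1.0]]
ft_force: [-1.0, 2.6, 5.4]
opening: 0.0643
gripper_force: 23.4
```

>>> {"name": "jog_arm", "arguments": {"steps": [[0.2,0,0,0,0,0,0],[0,0,0,0,0,0,0],[0,0,0,1,0,0,0],[0,0,0,4,0,0,0],[0,0,0,5,0,0,0],[0,0,0,3,0,0,-0.1745],[0,0,0,0,0,0,-0.1745],[0,0,0,0,0,0,-0.1745],[0,0,0,0,0,0,-0.1745],[0,0,0,0,0,0,-0.1745]]}}

```text
t: 10.92
tcp_pos: [0.5609, -0.2704, 0.188]
eef_rot: [[0.575, 0.818, 0.001], [0.818, -0.575, -0.0], [0.0, 0.001, -1.0]]
ft_force: [0.2, 0.1, -0.1]
opening: 0.0859
gripper_force: 0.0
```

>>> {"name": "jog_arm", "arguments": {"steps": [[0,0,0,0,0,0,-0.1745],[0,0,0,0,0,0,-0.1745],[0,0,0,0,0,0,-0.1745],[0,0,0,0,0,0,-0.1745],[0,0,0,0,0,0,0]]}}

```text
t: 11.55
tcp_pos: [0.5609, -0.2704, 0.1879]
eef_rot: [[0.965, 0.264, 0.001], [0.264, -0.965, -0.0], [0.0, 0.0, -1.0]]
ft_force: [0.5, 0.6, -0.3]
opening: 0.0855
gripper_force: 0.0
```

```bash
python3 - <<'E'
from h import *
np.set_printoptions(precision=4,suppress=True)
s=sensors.observe();print(s['tcp_pos'],s['eef_rot'][:,1],s['qpos'])
im,m=orange("wrist");cv2.imwrite("pics/w5.png",im[:,:,::-1])
m[250:]=0
c,h=cv2.findContours(m,cv2.RETR_CCOMP,cv2.CHAIN_APPROX_NONE)
for k,x in enumerate(c):
    if cv2.contourArea(x)>300:
        q=cv2.approxPolyDP(x,3,True)[:,0];print(k,h[0,k,3],cv2.contourArea(x),q.tolist())
        for z in(.008,.068):print(z,np.array([plane("wrist",p,z)[:2] for p in q]).tolist())
E
```

```text
[ 0.5609 -0.2704  0.1879] [ 0.2638 -0.9646  0.0004] [-0.4517  0.4188  1.6999  0.      1.0223  0.8522]
15 -1 7515.5 [[279, 130], [284, 236], [358, 238], [359, 234], [354, 237], [358, 205], [362, 211], [366, 132], [335, 130], [336, 147], [315, 150], [280, 147], [280, 130], [304, 130]]
0.008 [[0.5993553758314453, -0.21805727673974054], [0.4951236867279134, -0.24778614259255333], [0.5135791216726192, -0.3229698452590033], [0.5181820592801168, -0.32261812064034867], [0.5135481833228978, -0.3185998578973688], [0.5482381826566685, -0.31210227945139724], [0.5431916224989067, -0.31795106960055447], [0.6194344478338074, -0.29769008096228233], [0.6134153686324304, -0.26895762471610857], [0.5983663147358798, -0.27431886838947717], [0.5902435902462689, -0.2556779202230186], [0.5840791518539444, -0.2226117412455952], [0.5996065105211709, -0.2189664410100862], [0.605633051452102, -0.2407838796688545]]
0.068 [[0.6058232560603429, -0.22471432713501716], [0.5226221029462774, -0.24844488298613185], [0.5373538364701959, -0.3084589805320356], [0.5410280522480435, -0.3081782224046143], [0.5373291404646489
[... 931 characters left out ...]
0.5795515135584608, -0.27167890063319294], [0.5686494253199563, -0.23223584391941132], [0.4954024700762162, -0.2487933308081715], [0.5019572526345272, -0.2429562777673621]]
0.068 [[0.5820125071353975, -0.23267100022345663], [0.5953766697953781, -0.2780862229940848], [0.5942339082826298, -0.2857338233597584], [0.5828385409667228, -0.2925417996372702], [0.5819962622774718, -0.2894954722555362], [0.5596453117196888, -0.29636578280789505], [0.5462486954459266, -0.25116215586855156], [0.5808180075798126, -0.24015709997549772], [0.5900151636136417, -0.2675168661531898], [0.581312759185619, -0.2360321245246584], [0.5228446369591797, -0.24924885365630967], [0.5280768793986333, -0.24458952645975127]]
```

>>> {"name": "jog_arm", "arguments": {"steps": [[0,0,0,-4,0,0,0],[0,0,0,-4,0,0,0],[0,0,0,-4,0,0,0],[0,0,0,-1.8,0,0,0],[0,0,0,0,0,0,0]]}}

```text
t: 12.22
tcp_pos: [0.5603, -0.2701, 0.0486]
eef_rot: [[0.964, 0.264, -0.002], [0.264, -0.964, 0.001], [-0.001, -0.001, -1.0]]
ft_force: [-0.7, 0.5, 0.7]
opening: 0.0855
gripper_force: 0.0
```

>>> {"name": "jog_arm", "arguments": {"squeeze": 40, "steps": [[0.3,0,0,0,0,0,0],[0.5,0,0,0,0,0,0],[0.5,0,0,0,0,0,0],[0.5,0,0,0,0,0,0]]}}

```text
t: 12.72
tcp_pos: [0.5619, -0.2709, 0.0511]
eef_rot: [[0.965, 0.263, 0.003], [0.263, -0.965, -0.001], [0.002, 0.002, -1.0]]
ft_force: [-1.6, 0.4, 7.6]
opening: 0.0635
gripper_force: 45.3
```

>>> {"name": "jog_arm", "arguments": {"steps": [[0.5,0,0,1,0,0,0],[0.5,0,0,3,0,0,0],[0.5,0,0,5,0,0,0],[0.5,0,0,5,0,0,0],[0.5,0,0,4,0,0,0],[0.5,0,0,0,0,0,0]]}}

```text
t: 13.48
tcp_pos: [0.5624, -0.2711, 0.2336]
eef_rot: [[0.965, 0.263, 0.006], [0.263, -0.965, -0.003], [0.005, 0.004, -1.0]]
ft_force: [0.6, 0.6, -3.9]
opening: 0.0638
gripper_force: 45.2
```

```bash
python3 - <<'E'
from h import *
np.set_printoptions(precision=4,suppress=True)
# salt jar in scene: mask amber left of pot ; pot open mid estimates
print("salt",plane("scene",(250,143),.1),plane("scene",(255,178),.0))
s=sensors.observe();print(s['tcp_pos'],s['eef_rot'],s['opening'],s['ft_force'])
E
```

```text
salt [ 0.3935 -0.099   0.1   ] [ 0.4056 -0.1083  0.    ]
[ 0.5624 -0.2711  0.2336] [[ 0.9648  0.2628  0.0061]
 [ 0.2628 -0.9649 -0.003 ]
 [ 0.0051  0.0045 -1.    ]] 0.06376342916694891 [ 0.5897  0.6148 -3.8658]
```

>>> {"name": "jog_arm", "arguments": {"steps": [[0.5,-1.76,2.87,0,0,0,0.133],[0.5,-1.76,2.87,0,0,0,0.133],[0.5,-1.76,2.87,0,0,0,0.133],[0.5,-1.76,2.87,0,0,0,0.133],[0.5,-1.76,2.87,0,0,0,0.133],[0.5,-1.76,2.87,0,0,0,0.133],[0.5,-1.76,2.87,0,0,0,0.133],[0.5,0,0,0,0,0,0],[0.5,0,0,0,0,0,0]]}}

```text
t: 14.6
tcp_pos: [0.4376, -0.0696, 0.229]
eef_rot: [[0.366, 0.931, -0.0], [0.931, -0.366, -0.0], [-0.0, -0.0, -1.0]]
ft_force: [0.1, -0.1, -1.3]
opening: 0.0635
gripper_force: 45.4
```

```bash
python3 - <<'E'
from h import *
np.set_printoptions(precision=4,suppress=True)
s=sensors.observe();print(s['tcp_pos'],s['eef_rot'],s['qpos'],s['ft_force'])
p=cams.camera_params("wrist");print(p['xyz'],p['rotation'].tolist())
im=cams.capture("wrist");cv2.imwrite("pics/w6.png",im[:,:,::-1])
cv2.imwrite("pics/w6c.png",cv2.resize(im[0:230,160:480],(800,575),interpolation=cv2.INTER_CUBIC)[:,:,::-1])
E
```

```text
[ 0.4376 -0.0696  0.229 ] [[ 0.3662  0.9305 -0.0002]
 [ 0.9305 -0.3662 -0.0002]
 [-0.0003 -0.0001 -1.    ]] [-0.161   0.0986  2.0336 -0.0003  1.0096  0.2141] [ 0.1046 -0.1164 -1.2964]
[ 0.4639 -0.001   0.3465] [[0.9304605392678418, 0.35049826537683837, 0.10674338777283839], [-0.3663913200397097, 0.8907042346903428, 0.26907873736928306], [-0.0007651568167369156, -0.2894769978297342, 0.9571846646611759]]
```

View pics/w6c.png

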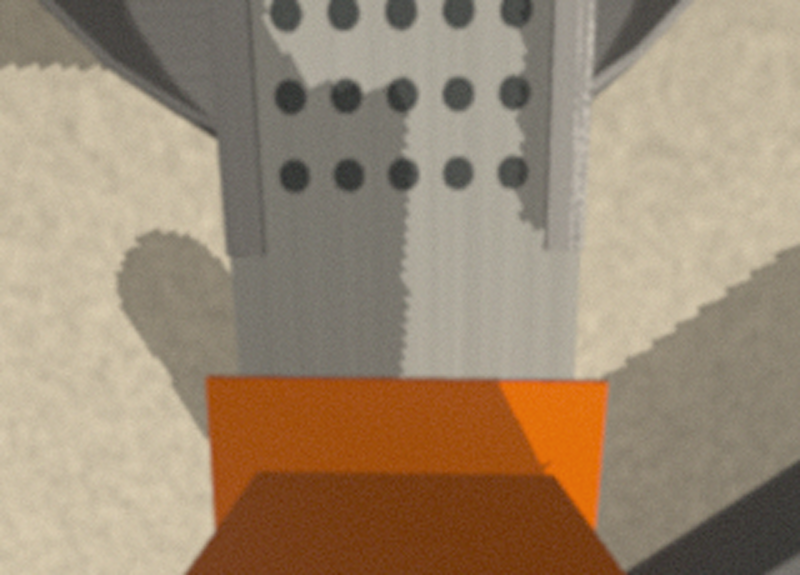

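The wrist view shows the rail mouth ends near crop (265,255) and (545,248), hole rows at v≈95 and v≈175, and the foot's front edge from (207,377) to (607,381). Next I'll get subpixel values.

```bash
cat >> h.py <<'E'
def tool(P,s): return (np.atleast_2d(P)-s['tcp_pos'])@s['eef_rot']*1000  # mm, tool frame: x slide, y right, z down
def cross(g,rows,lo,hi,sign):   # subpixel strongest edge along each row
    out=[]
    for r in rows:
        a=cv2.GaussianBlur(g,(5,5),1.2)[r].astype(float);d=np.gradient(a)*sign
        i=lo+int(np.argmax(d[lo:hi]));y0,y1,y2=d[i-1:i+2];o=(y0-y2)/(2*(y0-2*y1+y2)) if (y0-2*y1+y2) else 0
        out.append((i+o,r))
    return np.array(out)
def holes(im,z=.125,rmax=110):
    g=cv2.cvtColor(im,cv2.COLOR_RGB2GRAY);bg=cv2.medianBlur(g,31)
    m=((g.astype(int)<0.7*bg)&(g<110)).astype('uint8')
    n,l,st,c=cv2.connectedComponentsWithStats(m)
    return np.array([c[i] for i in range(1,n) if 40<st[i,4]<220 and abs(st[i,2]-st[i,3])<5 and c[i][1]<rmax and st[i,2]<18])
E
python3 - <<'E'
from h import *
np.set_printoptions(precision=2,suppress=True)
s=sensors.observe();im=cv2.imread("pics/w6.png")[:,:,::-1].copy()
H=holes(im);T=tool([plane("wrist",p,.125) for p in H],s);print(np.c_[H,T])
for q in([(266,102),(378,99.2)],[(260,20),(382,20)]):
    q=[(160+u/2.5,v/2.5) if u>300 and 0 else (u,v) for u,v in q];print("lip",tool([plane("wrist",p,.134) for p in q],s))
zt=s['tcp_pos'][2]-.047+.004
m=cv2.inRange(cv2.cvtColor(im,cv2.COLOR_RGB2HSV),(4,190,60),(14,255,255))
cols=range(250,396,8);E=np.array([(c,np.argmax(m[100:,c]>0)+100-.5) for c in cols]);k=np.polyfit(E[:,0],E[:,1],1)
xs=[]
for r in range(158,186,3):
    w=np.where(m[r,220:430])[0]+220;xs.append((r,w[0]-.5,w[-1]+.5))
xs=np.array(xs)
L=tool([plane("wrist",(a,r),zt) for r,a,b in xs],s);R=tool([plane("wrist",(b,r),zt) for r,a,b in xs],s)
print("footL",L[::3],"footR",R[::3],"mid",(L+R)[:,1]/2,R[0,1]-L[0,1])
print("front",tool([plane("wrist",(c,np.polyval(k,c)),zt) for c in(245,400)],s))
E
```

```text
[[274.21   5.15 134.19 -30.52 104.02]
 [296.72   5.07 134.23 -16.32 104.02]
 [319.86   4.83 134.36  -1.74 104.02]
 [342.81   4.55 134.51  12.72 104.02]
 [366.35   4.19 134.7   27.54 104.02]
 [320.25  37.57 115.75  -1.52 104.02]
 [342.8   37.09 116.02  13.08 104.02]
 [365.43  36.52 116.35  27.71 104.03]
 [275.64  38.39 115.28 -30.43 104.02]
 [297.95  38.   115.5  -15.96 104.02]
 [342.84  68.75  97.04  13.49 104.03]
 [365.01  68.57  97.14  28.23 104.03]
 [277.2   69.96  96.3  -30.2  104.03]
 [299.04  69.62  96.51 -15.66 104.03]
 [320.6   69.34  96.68  -1.31 104.03]]
lip [[ 75.85 -37.18  95.03]
 [ 77.58  36.32  95.04]]
lip [[123.75 -38.36  95.02]
 [123.72  36.33  95.02]]
footL [[ 47.35 -41.45  42.99]
 [ 42.59 -41.8   42.99]
 [ 37.75 -41.62  42.99]
 [ 32.82 -41.44  42.99]] footR [[47.35 41.08 42.99]
 [42.58 40.91 42.99]
 [37.74 41.27 42.99]
 [32.81 41.1  42.99]] mid [-0.19 -0.18 -0.18 -0.44 -0.44 -0.18 -0.18 -0.44 -0.44 -0.17] 82.53589303136646
front [[ 50.86 -40.42  42.98]
 [ 50.06  40.1   42.99]]
```

```bash
cat >> h.py <<'E'
def vedge(g,cols,lo,hi):  # strongest horizontal edge per column, subpixel, robust line
    return cross(np.ascontiguousarray(g.T),cols,lo,hi,0) if 0 else np.array([(c,r) for r,c in _ab(g.T,cols,lo,hi)])
def _ab(g,rows,lo,hi):
    b=cv2.GaussianBlur(np.ascontiguousarray(g),(7,7),1.5).astype(float);out=[]
    for r in rows:
        d=abs(np.gradient(b[r]));i=lo+int(np.argmax(d[lo:hi]));y0,y1,y2=d[i-1:i+2]
        out.append((i+(y0-y2)/(2*(y0-2*y1+y2)+1e-9),r))
    return np.array(out)
def line(P,ax=0):  # robust fit other=f(ax)
    x=P[:,ax];y=P[:,1-ax];w=np.ones(len(x),bool)
    for _ in range(4):
        k=np.polyfit(x[w],y[w],1);e=abs(y-np.polyval(k,x));w=e<max(.3,2*np.median(e))
    return k,e[w].std(),w.sum()
E
python3 - <<'E'
from h import *
np.set_printoptions(precision=4,suppress=True)
im=cv2.imread("pics/w6.png");sat=cv2.cvtColor(im,cv2.COLOR_BGR2HSV)[:,:,1];red=im[:,:,2]
g=im[:,:,1]
print("front",line(vedge(sat,range(248,400,2),143,160)))
print("cuptop(sat/red)",line(vedge(red,range(268,350,2),180,198)))
print("footL",line(_ab(sat,range(158,184),235,255),1),"footR",line(_ab(sat,range(158,184),388,412),1))
for n,lo,hi in(("lipL",258,270),("lipR",374,386),("outL",244,258),("outR",388,400)):
    print(n,line(_ab(g,range(20,95),lo,hi),1))
E
```

```text
front (array([  0.0135, 146.7439]), np.float64(0.06672003017784138), np.int64(76))
cuptop(sat/red) (array([  0.0115, 185.1113]), np.float64(0.06053821104847162), np.int64(40))Traceback (most recent call last):
  File "<stdin>", line 7, in <module>
NameError: name '_ab' is not defined
```

>>> {"name": "jog_arm", "arguments": {"steps": [[0.5,0.73,1.86,0,0,0,0],[0.5,0.73,1.86,0,0,0,0],[0.5,0,0,0,0,0,0],[0.5,0,0,0,0,0,0]]}}

```text
t: 15.15
tcp_pos: [0.4522, -0.0329, 0.229]
eef_rot: [[0.366, 0.931, -0.001], [0.931, -0.366, -0.0], [-0.0, -0.0, -1.0]]
ft_force: [-0.3, -1.0, -2.1]
opening: 0.0636
gripper_force: 45.4
```

```bash
sed -i 's/_ab/ab/g' h.py; cat >> h.py <<'E'
def rel(im):   # pixel slopes of hole rows and foot front, and lateral things
    H=holes(im,rmax=130);return H
E
python3 - <<'E'
from h import *
np.set_printoptions(precision=3,suppress=True)
s=sensors.observe();print(s['tcp_pos'],s['eef_rot'][:,1])
im=cams.capture("wrist");cv2.imwrite("pics/w7.png",im[:,:,::-1])
H=holes(im,rmax=145);T=tool([plane("wrist",p,.125) for p in H],s)
W=np.array([plane("wrist",p,.125) for p in H])
# old holes in tool frame -> predicted in new tool frame by motion
print(np.c_[H,T,W[:,:2]*1000])
E
```

```text
[ 0.452 -0.033  0.229] [ 0.931 -0.366 -0.   ]
[[273.167   7.482 132.828 -31.244 103.974 471.605 102.11 ]
 [295.877   6.992 133.09  -16.892 103.968 485.057  97.103]
 [318.87    6.534 133.334  -2.375 103.961 498.657  92.018]
 [341.992   6.235 133.489  12.212 103.954 512.289  86.826]
 [365.25    5.983 133.618  26.876 103.947 525.984  81.581]
 [274.815  40.895 113.738 -31.044 103.984 464.806  84.27 ]
 [296.959  40.569 113.921 -16.655 103.977 478.264  79.176]
 [319.264  39.967 114.265  -2.171 103.97  491.87   74.197]
 [341.956  39.675 114.426  12.55  103.963 505.63   68.962]
 [364.521  39.303 114.636  27.178 103.956 519.32   63.805]
 [276.58   72.446  94.69  -30.705 103.993 458.153  66.419]
 [298.105  71.947  94.992 -16.331 103.986 471.64   61.441]
 [319.6    71.49   95.268  -1.992 103.979 485.086  56.452]
 [341.915  71.33   95.359  12.884 103.972 498.964  51.094]
 [363.991  70.928  95.599  27.588 103.965 512.737  45.938]
 [398.693  83.745  87.571  51.284 103.958 531.853  29.797]
 [278.088 102.216  75.732 -30.476 104.002 451.43   48.691]
 [299.22  101.94   75.906 -15.992 103.996 464.973  43.554]
 [319.968 101.521  76.173  -1.779 103.989 478.298  38.603]
 [341.684 101.071  76.46   13.082 103.982 492.234  33.432]
 [363.561 100.804  76.627  28.045 103.974 506.221  28.114]
 [279.696 130.543  56.728 -30.125 104.012 444.804  30.877]
 [300.221 130.158  56.989 -15.689 104.005 458.335  25.838]
 [320.568 129.79   57.236  -1.39  103.998 471.732  20.837]
 [341.552 129.529  57.411  13.345 103.991 485.51   15.608]
 [362.856 129.433  57.471  28.301 103.984 499.451  10.192]]
```

>>> {"name": "jog_arm", "arguments": {"steps": [[0.5,-0.45,-1.19,0,0,0,0.0287],[0.5,-0.45,-1.2,0,0,0,0],[0.5,0,0,-2,0,0,0],[0.5,0,0,-2,0,0,0],[0.5,0,0,-1,0,0,0],[0.5,0,0,0,0,0,0],[0.5,0,0,0,0,0,0]]}}

```text
t: 16.08
tcp_pos: [0.4436, -0.0563, 0.1799]
eef_rot: [[0.339, 0.941, 0.001], [0.941, -0.339, -0.0], [0.0, 0.001, -1.0]]
ft_force: [0.1, 0.3, -2.1]
opening: 0.0638
gripper_force: 45.4
```

```bash
cat > m.py <<'E'
from h import *
import sys
np.set_printoptions(precision=3,suppress=True)
zf=float(sys.argv[2]) # height of foot top above... foot top z = tcp-zf
s=sensors.observe();print(s['tcp_pos'],s['eef_rot'][:,1],s['ft_force'])
im=cams.capture("wrist");cv2.imwrite(f"pics/{sys.argv[1]}.png",im[:,:,::-1])
H=holes(im,rmax=120);H=H[(H[:,0]>240)&(H[:,0]<400)];T=tool([plane("wrist",p,.125) for p in H],s)
print(np.c_[H,T[:,:2]])
bgr=im[:,:,::-1].copy();hsv=cv2.cvtColor(bgr,cv2.COLOR_BGR2HSV);sat=hsv[:,:,1]
m=cv2.inRange(hsv,(4,190,60),(14,255,255));r0=int(np.median([np.argmax(m[:,c]>0) for c in range(270,370,4)]))
zt=s['tcp_pos'][2]-zf
k,e,n=line(vedge(sat,range(262,388,2),r0-8,r0+8));F=tool([plane("wrist",(c,np.polyval(k,c)),zt) for c in(260,390)],s)
print("front slope",k[0],e,n,F[:,:2].tolist(),"r0",r0)
for n,a,b in(("L",230,270),("R",376,416)):
    kk,e,q=line(ab(sat,range(r0+6,r0+26),a,b),1);P=tool([plane("wrist",(np.polyval(kk,r),r),zt) for r in(r0,r0+26)],s);print("foot",n,kk,e,q,P[:,:2].tolist())
E
python3 m.py w8 .045
```

```text
[ 0.444 -0.056  0.18 ] [ 0.941 -0.339  0.001] [ 0.118  0.332 -2.133]
[[266.354   6.995 120.041 -27.758]
 [295.559   6.986 120.046 -13.405]
 [325.452   7.138 119.981   1.289]
 [354.685   7.406 119.866  15.664]
 [384.513   7.767 119.712  30.342]
 [267.569  48.239 101.587 -28.091]
 [296.     48.822 101.317 -13.633]
 [324.168  49.117 101.18    0.707]
 [353.051  49.52  100.994  15.42 ]
 [381.59   50.    100.771  29.972]
 [268.842  87.945  82.553 -28.38 ]
 [296.405  88.357  82.348 -13.87 ]
 [323.719  88.556  82.249   0.519]
 [351.52   89.116  81.97   15.177]
 [378.848  89.517  81.77   29.597]]
front slope 0.010120576821573777 0.034646133881766496 63 [[51.180269438178165, -32.957824497310355], [50.48110746309837, 35.38992036789094]] r0 152
foot L [  0.058 233.027] 0.0313442196570945 20 [[50.28127289947109, -42.54943347322059], [36.278920324897946, -42.776269871926395]]
foot R [ -0.089 416.133] 0.02613609637330712 20 [[50.26986560790328, 42.05985412919909], [36.26373547091754, 41.8809561792336]]
```

```bash
python3 - <<'E'
from h import *
np.set_printoptions(precision=3,suppress=True)
s=sensors.observe();im=cv2.imread("pics/w8.png");g=im[:,:,1]
for y in(-47,-37,37,47):
    # predicted pixel at tool x=75..115 along the rail
    P=[]
    c=cams.camera_params("wrist");K=c["camera_matrix"]
    for X in(85,112):
        w=s['tcp_pos']+s['eef_rot']@np.array([X,y+.3+.0145*(X-60),(s['tcp_pos'][2]-.134)*1000])/1000
        q=(w-c["xyz"])@c["rotation"];P.append((K[0,2]+K[0,0]*q[0]/-q[2],K[1,2]-K[1,1]*q[1]/-q[2]))
    P=np.array(P);rows=np.arange(int(P[1,1])+1,int(P[0,1]));xc=np.interp(rows,P[::-1,1],P[::-1,0])
    b=cv2.GaussianBlur(g,(5,5),1.2).astype(float);pts=[]
    for r,x in zip(rows,xc):
        x=int(round(x));d=abs(np.gradient(b[r]))[x-5:x+6];i=int(np.argmax(d));pts.append((x-5+i,r))
    k,e,n=line(np.array(pts,float),1)
    T=tool([plane("wrist",(np.polyval(k,r),r),.134) for r in(rows[0],rows[-1])],s);print(y,P.tolist(),k,e,n,len(rows),T[:,:2].tolist())
x=tool([plane("wrist",(300,r),.134) for r in (90,100,110,120,130)],s)[:,0];print(x)
for c0 in(252,258,395,400):print(c0,np.round(b[92:135:2,c0]))
E
```

```text
-47 [[229.5657752228483, 81.54333283853866], [225.45623841822973, 20.370882089445473]] [  0.08  223.262] 0.250032046149781 41 60 [[111.73006245441823, -46.20188312531279], [85.71428974530006, -46.20783259514]]
-37 [[249.7078788259958, 81.53724681700707], [246.6798052554385, 20.36170932500903]] [  0.054 247.61 ] 0.1276189907780992 54 60 [[111.72872955192322, -34.985731438091236], [85.71206980552019, -35.172220340479534]]
37 [[398.81307161836384, 81.49219405431207], [403.7937406597312, 20.29380513481314]] [ -0.081 405.951] 0.13703166108235412 56 60 [[111.7200192911689, 38.309656801681356], [85.69735860852889, 37.95907235005133]]
47 [[418.9696716876853, 81.48610365261214], [425.0334030210913, 20.284625413937505]] [ -0.1 427.2] 0.17633611472581978 50 60 [[111.7188508665763, 48.14175443435932], [85.69538896339516, 47.75043704013786]]
[81.028 76.266 71.418 66.482 61.456]
252 [106. 104. 103. 103. 103. 102. 102. 101. 101. 101. 100.  99.  99.  99.
 100.  99.  98. 101. 110. 117. 118. 118.]
258 [121. 121. 121. 121. 120. 120. 121. 121. 121. 120. 121. 121. 120. 120.
 120. 121. 121. 121. 121. 121. 120. 120.]
395 [116. 117. 116. 113. 113. 112. 112. 112. 113. 112. 112. 113. 118. 128.
 134. 134. 134. 133. 136. 155. 168. 169.]
400 [147. 148. 150. 151. 152. 153. 153. 153. 153. 152. 153. 154. 153. 154.
 153. 154. 153. 153. 155. 161. 165. 167.]
```

>>> {"name": "jog_arm", "arguments": {"steps": [[0.5,0.05,-0.02,-0.3,0,0,0],[0.5,0,0,-0.2,0,0,0],[0.5,0,0,0,0,0,0]]}}

```text
t: 16.5
tcp_pos: [0.4436, -0.0563, 0.1742]
eef_rot: [[0.338, 0.941, -0.0], [0.941, -0.338, 0.0], [-0.0, -0.0, -1.0]]
ft_force: [0.0, 0.0, -2.1]
opening: 0.0633
gripper_force: 45.4
```

>>> {"name": "jog_arm", "arguments": {"steps": [[0.5,0,0,-0.1,0,0,0],[0.5,0,0,0,0,0,0]]}}

```text
t: 16.75
tcp_pos: [0.4437, -0.0563, 0.1732]
eef_rot: [[0.338, 0.941, -0.0], [0.941, -0.338, -0.0], [-0.0, -0.0, -1.0]]
ft_force: [-0.1, -0.2, -2.3]
opening: 0.0637
gripper_force: 45.4
```

>>> {"name": "jog_arm", "arguments": {"steps": [[0.5,0,0,-0.1,0,0,0],[0.5,0,0,0,0,0,0]]}}

```text
t: 17.0
tcp_pos: [0.4437, -0.0563, 0.1723]
eef_rot: [[0.338, 0.941, 0.0], [0.941, -0.338, 0.0], [0.0, 0.0, -1.0]]
ft_force: [0.4, -0.6, -2.2]
opening: 0.0636
gripper_force: 45.6
```

>>> {"name": "jog_arm", "arguments": {"steps": [[0.5,0,0,-0.05,0,0,0],[0.5,0,0,0,0,0,0]]}}

```text
t: 17.25
tcp_pos: [0.4437, -0.0564, 0.1721]
eef_rot: [[0.339, 0.941, 0.0], [0.941, -0.339, -0.0], [-0.0, 0.0, -1.0]]
ft_force: [-2.7, -1.2, 3.7]
opening: 0.0639
gripper_force: 46.1
```

>>> {"name": "jog_arm", "arguments": {"steps": [[0.5,0,0,-0.05,0,0,0],[0.5,0,0,0,0,0,0]]}}

```text
t: 17.5
tcp_pos: [0.4437, -0.0565, 0.172]
eef_rot: [[0.338, 0.941, 0.0], [0.941, -0.338, -0.0], [-0.0, 0.0, -1.0]]
ft_force: [-5.8, -2.7, 11.4]
opening: 0.0635
gripper_force: 46.8
```

```bash
python3 m.py w9 .0435
```

```text
[ 0.444 -0.056  0.172] [ 0.941 -0.338  0.   ] [-5.761 -2.685 11.391]
[[384.365  46.847 100.807  29.8  ]
 [266.129  86.767  82.61  -28.456]
 [294.961  87.251  82.378 -13.993]
 [324.015  87.592  82.213   0.593]
 [353.128  88.027  82.004  15.217]
 [381.679  88.297  81.873  29.565]]
front slope 0.009838928627277189 0.042586559119174645 63 [[51.437865426925086, -32.66154199675197], [50.762126390843136, 34.99732771544387]] r0 152
foot L [  0.065 231.816] 0.038528783949046866 20 [[50.42234176991398, -42.29495417134154], [36.55313221832725, -42.437658413179754]]
foot R [ -0.085 415.519] 0.02350498638497456 20 [[50.40787606432394, 41.61412588062916], [36.54085420558209, 41.49365801360072]]
```

>>> {"name": "jog_arm", "arguments": {"steps": [[0.5,0,0,0.15,0,0,0],[0.5,0.06,-0.02,0,0,0,0],[0.5,0,0,0,0,0,0],[0.5,0,0,0,0,0,0]]}}

```text
t: 18.05
tcp_pos: [0.4442, -0.0565, 0.1726]
eef_rot: [[0.338, 0.941, -0.0], [0.941, -0.338, 0.0], [-0.0, -0.0, -1.0]]
ft_force: [0.1, 0.7, -2.2]
opening: 0.0635
gripper_force: 45.5
```

```bash
python3 m.py w10 .0435
```

```text
[ 0.444 -0.057  0.173] [ 0.941 -0.338 -0.   ] [ 0.097  0.709 -2.192]
[[353.429  47.018 100.847  14.835]
 [383.222  47.686 100.547  29.347]
 [265.449  87.268  82.416 -28.95 ]
 [294.254  87.607  82.252 -14.436]
 [323.01   88.108  82.01    0.06 ]
 [352.026  88.437  81.85   14.696]
 [380.519  88.667  81.738  29.071]]
front slope 0.01006008900622202 0.043708093617378645 63 [[51.31549069803512, -32.706502874823386], [50.6316868736761, 34.97589992907664]] r0 152
foot L [  0.062 232.336] 0.03002838398289843 20 [[50.42376735960308, -42.24815706310035], [36.55114798713369, -42.41995008122331]]
foot R [ -0.087 415.85 ] 0.030788214863869214 20 [[50.41845109319084, 41.5831411773401], [36.55234177499704, 41.432400386733086]]
```

>>> {"name": "jog_arm", "arguments": {"steps": [[0.5,0.02,-0.01,0.05,0,0,0],[0.5,0.14,0.375,0,0,0,0],[0.5,0.14,0.375,0,0,0,0],[0.5,0.14,0.375,0,0,0,0],[0.5,0.14,0.375,0,0,0,0],[0.5,0,0,0,0,0,0]]}}

```text
t: 18.85
tcp_pos: [0.4502, -0.0413, 0.1733]
eef_rot: [[0.338, 0.941, 0.0], [0.941, -0.338, -0.0], [0.0, 0.0, -1.0]]
ft_force: [0.6, 0.4, -3.3]
opening: 0.0633
gripper_force: 45.4
```

>>> {"name": "jog_arm", "arguments": {"steps": [[0.5,0.14,0.375,0,0,0,0],[0.5,0.14,0.375,0,0,0,0],[0.5,0,0,0,0,0,0]]}}

```text
t: 19.23
tcp_pos: [0.453, -0.0339, 0.1733]
eef_rot: [[0.338, 0.941, 0.0], [0.941, -0.338, 0.0], [0.0, 0.0, -1.0]]
ft_force: [0.0, -0.7, -2.8]
opening: 0.0635
gripper_force: 45.4
```

```bash
python3 m.py w11 .0435; python3 -c "
import cv2;cv2.imwrite('pics/w11c.png',cv2.resize(cv2.imread('pics/w11.png')[60:230,200:450],(750,510),interpolation=cv2.INTER_CUBIC))"
```

```text
[ 0.453 -0.034  0.173] [ 0.941 -0.338  0.   ] [ 0.04  -0.697 -2.777]
[[263.927  57.785  95.994 -29.123]
 [293.359  58.152  95.824 -14.612]
 [322.776  58.635  95.601  -0.102]
 [352.217  59.02   95.423  14.43 ]
 [381.462  59.451  95.223  28.874]
 [265.49   98.372  76.961 -29.351]
 [293.928  98.572  76.861 -14.822]
 [322.211  99.     76.65   -0.369]
 [350.835  99.385  76.46   14.269]
 [378.926  99.871  76.22   28.644]]
front slope 0.010156328843866537 0.037406599681219746 63 [[51.16962578356676, -32.73007172388935], [50.47686756358889, 34.94315753817904]] r0 152
foot L [  0.048 242.65 ] 0.039738395285606895 19 [[50.281626045746854, -37.99846452518532], [36.41248085891873, -38.25746073995459]]
foot R [ -0.067 403.297] 0.06154259994213428 20 [[50.274020502983504, 36.54186832701611], [36.408823665538705, 36.53467213551929]]
```

View pics/w11c.png

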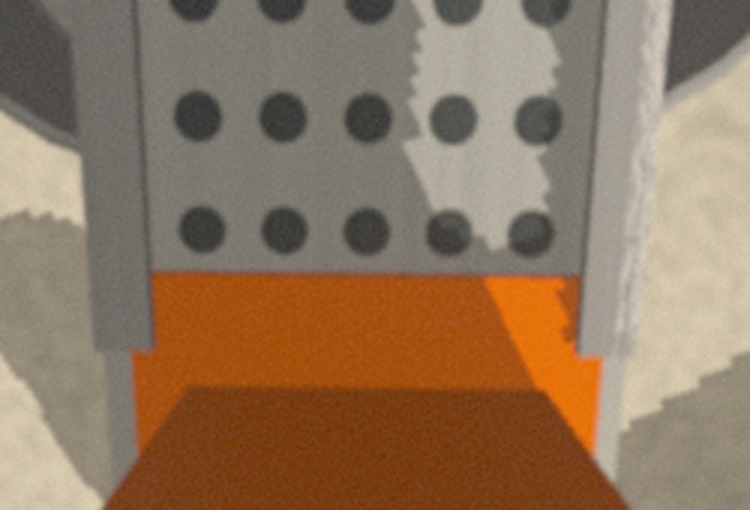

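The foot's front edge (crop row ~273) is under both lips (mouth ends at row ~350) and roughly centred, with no contact force. I'll make a slight lateral trim and slide on.

>>> {"name": "jog_arm", "arguments": {"steps": [[0.5,-0.03,0.01,0,0,0,-0.003],[0.5,0.14,0.375,0,0,0,0],[0.5,0.14,0.375,0,0,0,0],[0.5,0.14,0.375,0,0,0,0],[0.5,0.14,0.375,0,0,0,0],[0.5,0.14,0.375,0,0,0,0],[0.5,0.14,0.375,0,0,0,0],[0.5,0.14,0.375,0,0,0,0],[0.5,0.14,0.375,0,0,0,0],[0.5,0,0,0,0,0,0]]}}

```text
t: 20.52
tcp_pos: [0.4639, -0.0038, 0.1733]
eef_rot: [[0.341, 0.94, -0.0], [0.94, -0.341, 0.0], [0.0, -0.0, -1.0]]
ft_force: [1.4, -0.8, -2.3]
opening: 0.0635
gripper_force: 45.4
```

```bash
python3 m.py w12 .0435
```

```text
[ 0.464 -0.004  0.173] [ 0.94  -0.341 -0.   ] [ 1.362 -0.839 -2.341]
[[352.885  45.545 101.425  14.594]
 [382.584  45.939 101.244  29.092]
 [265.293  85.966  82.89  -29.124]
 [293.847  86.317  82.719 -14.698]
 [322.698  86.54   82.608  -0.114]
 [351.352  86.905  82.43   14.376]
 [380.058  87.364  82.207  28.902]]
front slope 0.009821038226974308 0.03657846071872136 63 [[51.12186668957334, -32.72177795352561], [50.44553078746248, 34.950259011863444]] r0 152
foot L [  0.062 240.836] 0.01042930969071684 20 [[50.25080134312348, -37.86310498366283], [36.381812154904054, -37.93249674985708]]
foot R [ -0.077 405.231] 0.016525586049768864 20 [[50.236325760936175, 36.82485757083294], [36.371511824964394, 36.694952990198885]]
```

>>> {"name": "jog_arm", "arguments": {"steps": [[0.5,0.19,0.57,0,0,0,0],[0.5,0.207,0.564,0,0,0,0],[0.5,0.207,0.564,0,0,0,0],[0.5,0.207,0.564,0,0,0,0],[0.5,0.207,0.564,0,0,0,0],[0.5,0.207,0.564,0,0,0,0],[0.5,0.207,0.564,0,0,0,0],[0.5,0.207,0.564,0,0,0,0],[0.5,0,0,0,0,0,0]]}}

```text
t: 21.7
tcp_pos: [0.4804, 0.0415, 0.1733]
eef_rot: [[0.341, 0.94, 0.0], [0.94, -0.341, 0.0], [0.0, 0.0, -1.0]]
ft_force: [-0.1, 0.3, -3.7]
opening: 0.0636
gripper_force: 45.4
```

```bash
python3 m.py w13 .0435
```

```text
[0.48  0.042 0.173] [ 0.94  -0.341  0.   ] [-0.13   0.297 -3.73 ]
[[354.441  25.267 110.166  14.998]
 [385.127  25.812 109.927  29.725]
 [265.429  67.152  91.599 -28.671]
 [294.54   67.479  91.443 -14.204]
 [323.836  67.86   91.263   0.361]
 [352.802  68.124  91.136  14.768]
 [382.393  68.466  90.973  29.493]
 [267.042 107.068  72.585 -28.842]
 [295.068 107.427  72.403 -14.416]
 [323.228 107.608  72.309   0.087]
 [351.424 107.873  72.174  14.612]
 [380.085 108.47   71.876  29.392]]
front slope 0.01105517798462705 0.1195375319371052 63 [[51.24394448384768, -32.785291327970405], [50.48478776126717, 34.85402375953796]] r0 152
foot L [  0.057 242.653] 0.014120104142129207 20 [[50.16953794992356, -37.40263185306674], [36.30309191238469, -37.531031925585395]]
foot R [ -0.084 407.315] 0.009984875682554751 20 [[50.15503875141889, 37.24016597324419], [36.292930270235686, 37.02101439274394]]
```

>>> {"name": "jog_arm", "arguments": {"steps": [[0.5,0.262,0.65,0,0,0,0],[0.5,0.243,0.656,0,0,0,0],[0.5,0.243,0.656,0,0,0,0],[0.5,0.243,0.656,0,0,0,0],[0.5,0.243,0.656,0,0,0,0],[0.5,0.243,0.656,0,0,0,0],[0.5,0.243,0.656,0,0,0,0],[0.5,0.243,0.656,0,0,0,0],[0.5,0.243,0.656,0,0,0,0],[0.5,0.243,0.656,0,0,0,0],[0.5,0,0,0,0,0,0]]}}

```text
t: 23.12
tcp_pos: [0.5049, 0.1071, 0.1733]
eef_rot: [[0.341, 0.94, 0.0], [0.94, -0.341, 0.0], [0.0, 0.0, -1.0]]
ft_force: [-0.2, 0.1, -2.3]
opening: 0.0632
gripper_force: 45.4
```

```bash
python3 m.py w14 .0435
```

```text
[0.505 0.107 0.173] [ 0.94  -0.341  0.   ] [-0.185  0.125 -2.33 ]
[[324.028  11.15  116.072   0.382]
 [355.049  11.185 116.051  15.083]
 [386.176  11.614 115.864  29.843]
 [265.115  54.055  97.482 -28.526]
 [323.991  54.774  97.147   0.406]
 [353.377  55.046  97.02   14.857]
 [383.33   55.438  96.838  29.594]
 [266.635  94.807  78.499 -28.758]
 [294.934  95.255  78.278 -14.352]
 [323.515  95.525  78.143   0.207]
 [352.02   95.813  78.     14.732]
 [380.932  96.174  77.821  29.472]]
front slope 0.009833078305847266 0.038414097966128026 63 [[50.962931178764784, -32.817315423911275], [50.28682260398378, 34.847769078802095]] r0 152
foot L [  0.052 243.512] 0.019377166594332636 20 [[50.09833795909016, -37.358007183390825], [36.23062495303987, -37.55187788568531]]
foot R [ -0.074 405.729] 0.019312379318996594 20 [[50.08498883642752, 37.16127634769194], [36.221685126084566, 37.07427935633871]]
```

>>> {"name": "jog_arm", "arguments": {"steps": [[0.5,0.299,0.745,0,0,0,0],[0.5,0.278,0.75,0,0,0,0],[0.5,0.278,0.75,0,0,0,0],[0.5,0.278,0.75,0,0,0,0],[0.5,0.278,0.75,0,0,0,0],[0.5,0.278,0.75,0,0,0,0],[0.5,0.278,0.75,0,0,0,0],[0.5,0.278,0.75,0,0,0,0],[0.5,0.21,0.56,0,0,0,0],[0.5,0,0,0,0,0,0]]}}

```text
t: 24.42
tcp_pos: [0.5294, 0.1726, 0.1733]
eef_rot: [[0.341, 0.94, 0.0], [0.94, -0.341, 0.0], [0.0, 0.0, -1.0]]
ft_force: [0.4, -0.6, -1.9]
opening: 0.0638
gripper_force: 45.4
```

```bash
python3 m.py w15 .0435; python3 - <<'E'
from h import *
s=sensors.observe();im=cv2.imread("pics/w15.png");g=cv2.GaussianBlur(im,(3,3),0)
for c in(300,321,345):print(c,[(r,g[r,c].tolist()) for r in range(60,156,5)])
print([ (r,round(tool([plane("wrist",(321,r),.139)],s)[0,0],1)) for r in(80,100,120,140)])
E
```

```text
[0.529 0.173 0.173] [ 0.94  -0.341  0.   ] [ 0.426 -0.58  -1.925]
300 [(60, [129, 148, 159]), (65, [129, 148, 159]), (70, [130, 148, 157]), (75, [127, 145, 154]), (80, [131, 151, 161]), (85, [133, 154, 162]), (90, [128, 139, 142]), (95, [128, 138, 141]), (100, [128, 139, 143]), (105, [127, 138, 142]), (110, [122, 129, 133]), (115, [121, 129, 133]), (120, [127, 136, 141]), (125, [126, 135, 139]), (130, [125, 135, 140]), (135, [127, 136, 141]), (140, [126, 136, 141]), (145, [126, 135, 141]), (150, [96, 115, 146]), (155, [16, 92, 187])]
321 [(60, [134, 155, 164]), (65, [135, 156, 165]), (70, [130, 150, 158]), (75, [131, 150, 159]), (80, [125, 145, 154]), (85, [128, 147, 156]), (90, [127, 137, 141]), (95, [127, 137, 140]), (100, [125, 136, 140]), (105, [126, 137, 140]), (110, [120, 127, 132]), (115, [120, 128, 133]), (120, [125, 135, 139]), (125, [127, 136, 141]), (130, [126, 136, 140]), (135, [126, 137, 141]), (140, [124, 135, 140]), (145, [123, 134, 140]), (150, [99, 115, 142]), (155, [16, 91, 186])]
345 [(60, [130, 149, 159]), (65, [130, 148, 158]), (70, [136, 155, 166]), (75, [132, 151, 161]), (80, [129, 149, 159]), (85, [131, 151, 160]), (90, [127, 138, 141]), (95, [128, 137, 141]), (100, [127, 138, 143]), (105, [126, 136, 140]), (110, [119, 128, 133]), (115, [120, 128, 133]), (120, [170, 184, 190]), (125, [164, 178, 184]), (130, [129, 139, 144]), (135, [125, 135, 140]), (140, [125, 135, 141]), (145, [124, 135, 140]), (150, [106, 121, 142]), (155, [22, 92, 188])]
[(80, np.float64(84.8)), (100, np.float64(76.1)), (120, np.float64(67.0)), (140, np.float64(57.6))]Traceback (most recent call last):
  File "m.py", line 7, in <module>
    H=holes(im,rmax=120);H=H[(H[:,0]>240)&(H[:,0]<400)];T=tool([plane("wrist",p,.125) for p in H],s)
                              ~^^^^^
IndexError: too many indices for array: array is 1-dimensional, but 2 were indexed
```

>>> {"name": "jog_arm", "arguments": {"steps": [[0.5,0.139,0.375,0,0,0,0],[0.5,0.139,0.375,0,0,0,0],[0.5,0.104,0.281,0,0,0,0],[0.5,0.07,0.187,0,0,0,0],[0.5,0.035,0.094,0,0,0,0],[0.5,0,0,0,0,0,0]]}}

```text
t: 25.22
tcp_pos: [0.5341, 0.1854, 0.1732]
eef_rot: [[0.341, 0.94, -0.0], [0.94, -0.341, -0.0], [-0.0, -0.0, -1.0]]
ft_force: [-0.9, -1.2, -3.1]
opening: 0.0636
gripper_force: 45.4
```

```bash
cat > gap.py <<'E'
from h import *
import sys
s=sensors.observe();im=cams.capture("wrist");cv2.imwrite(f"pics/{sys.argv[1]}.png",im[:,:,::-1])
g=cv2.GaussianBlur(im,(3,3),0)
x=lambda r,z:round(tool([plane("wrist",(300,r),z)],s)[0,0],1)
print(s['tcp_pos'],s['ft_force'],[(r,g[r,300].tolist(),x(r,.139),x(r,.125)) for r in range(106,158,2)])
sat=cv2.cvtColor(im,cv2.COLOR_RGB2HSV)[:,:,1]
for n,a,b in(("L",230,270),("R",376,416)):
    kk,e,q=line(ab(sat,range(158,178),a,b),1);P=tool([plane("wrist",(np.polyval(kk,r),r),s['tcp_pos'][2]-.0435) for r in(152,178)],s);print(n,P[:,:2].tolist())
E
python3 gap.py w16
```

```text
[0.5340547  0.18537582 0.17323096] [-0.90430262 -1.19126028 -3.06289124] [(106, [153, 143, 126], np.float64(73.3), np.float64(73.3)), (108, [149, 140, 121], np.float64(72.4), np.float64(72.3)), (110, [150, 140, 124], np.float64(71.5), np.float64(71.3)), (112, [149, 139, 122], np.float64(70.6), np.float64(70.3)), (114, [142, 136, 121], np.float64(69.7), np.float64(69.3)), (116, [136, 132, 121], np.float64(68.8), np.float64(68.3)), (118, [136, 131, 121], np.float64(67.9), np.float64(67.3)), (120, [136, 132, 122], np.float64(66.9), np.float64(66.3)), (122, [137, 132, 121], np.float64(66.0), np.float64(65.3)), (124, [136, 132, 122], np.float64(65.1), np.float64(64.3)), (126, [136, 131, 121], np.float64(64.1), np.float64(63.3)), (128, [136, 132, 122], np.float64(63.2), np.float64(62.3)), (130, [135, 131, 121], np.float64(62.3), np.float64(61.2)), (132, [135, 130, 120], np.float64(61.3), np.float64(60.2)), (134, [136, 131, 120], np.float64(60.4), np.float64(59.2)), (136, [120, 117, 108], np.float64(59.4), np.float64(58.1)), (138, [105, 101, 94], np.float64(58.5), np.float64(57.1)), (140, [124, 119, 112], np.float64(57.5), np.float64(56.0)), (142, [128, 123, 115], np.float64(56.5), np.float64(55.0)), (144, [129, 124, 117], np.float64(55.6), np.float64(53.9)), (146, [130, 125, 115], np.float64(54.6), np.float64(52.9)), (148, [133, 128, 118], np.float64(53.6), np.float64(51.8)), (150, [143, 111, 93], np.float64(52.7), np.float64(50.8)), (152, [169, 87, 30], np.float64(51.7), np.float64(49.7)), (154, [181, 88, 12], np.float64(50.7), np.float64(48.6)), (156, [180, 89, 15], np.float64(49.7), np.float64(47.5))]
L [[50.36370635329748, -37.192539322487], [36.4909226384961, -37.31768571662851]]
R [[50.35323514106239, 37.51195314563574], [36.484742246297245, 37.27902745363004]]
```

>>> {"name": "jog_arm", "arguments": {"steps": [[0.5,0.073,0.08,0,0,0,0],[0.5,0.035,0.094,0,0,0,0],[0.5,0.035,0.094,0,0,0,0],[0.5,0,0,0,0,0,0]]}}

```text
t: 25.78
tcp_pos: [0.5355, 0.1881, 0.1733]
eef_rot: [[0.341, 0.94, 0.0], [0.94, -0.341, 0.0], [0.0, 0.0, -1.0]]
ft_force: [0.6, -0.3, -2.3]
opening: 0.0638
gripper_force: 45.4
```

>>> {"name": "jog_arm", "arguments": {"steps": [[0.5,0.035,0.094,0,0,0,0],[0.5,0,0,0,0,0,0]]}}

```text
t: 26.02
tcp_pos: [0.5356, 0.1884, 0.1732]
eef_rot: [[0.341, 0.94, -0.001], [0.94, -0.341, -0.001], [-0.001, -0.0, -1.0]]
ft_force: [-1.1, -5.5, -1.2]
opening: 0.0636
gripper_force: 45.4
```

>>> {"name": "jog_arm", "arguments": {"steps": [[0.5,0.035,0.094,0,0,0,0],[0.5,0,0,0,0,0,0]]}}

```text
t: 26.28
tcp_pos: [0.5356, 0.1887, 0.1731]
eef_rot: [[0.341, 0.94, -0.002], [0.94, -0.341, -0.002], [-0.003, -0.001, -1.0]]
ft_force: [-1.4, -8.5, 0.5]
opening: 0.0632
gripper_force: 45.6
```

>>> {"name": "jog_arm", "arguments": {"steps": [[0.5,-0.03,-0.08,-0.05,0,0,0],[0.5,0,0,-0.05,0,0,0],[0.5,0,0,0,0,0,0]]}}

```text
t: 26.65
tcp_pos: [0.5355, 0.1885, 0.1724]
eef_rot: [[0.341, 0.94, -0.001], [0.94, -0.341, -0.001], [-0.001, -0.0, -1.0]]
ft_force: [-3.4, -6.0, 1.4]
opening: 0.0638
gripper_force: 45.9
```

```bash
python3 gap.py w17 | cut -c1-1800
```

```text
[0.53554217 0.18848357 0.17239898] [-3.37168098 -6.02276351  1.44729256] [(106, [156, 147, 127], np.float64(73.4), np.float64(73.4)), (108, [153, 145, 127], np.float64(72.5), np.float64(72.4)), (110, [150, 140, 123], np.float64(71.6), np.float64(71.4)), (112, [147, 139, 121], np.float64(70.7), np.float64(70.4)), (114, [147, 139, 121], np.float64(69.8), np.float64(69.4)), (116, [148, 139, 122], np.float64(68.9), np.float64(68.4)), (118, [148, 138, 121], np.float64(67.9), np.float64(67.4)), (120, [144, 135, 120], np.float64(67.0), np.float64(66.4)), (122, [134, 130, 118], np.float64(66.1), np.float64(65.4)), (124, [135, 132, 121], np.float64(65.2), np.float64(64.4)), (126, [135, 132, 122], np.float64(64.3), np.float64(63.4)), (128, [136, 131, 121], np.float64(63.3), np.float64(62.4)), (130, [136, 131, 120], np.float64(62.4), np.float64(61.4)), (132, [136, 131, 122], np.float64(61.5), np.float64(60.3)), (134, [135, 131, 121], np.float64(60.5), np.float64(59.3)), (136, [137, 132, 122], np.float64(59.6), np.float64(58.3)), (138, [136, 131, 121], np.float64(58.6), np.float64(57.2)), (140, [136, 132, 120], np.float64(57.7), np.float64(56.2)), (142, [126, 122, 112], np.float64(56.7), np.float64(55.2)), (144, [101, 96, 89], np.float64(55.8), np.float64(54.1)), (146, [108, 104, 97], np.float64(54.8), np.float64(53.1)), (148, [126, 122, 114], np.float64(53.8), np.float64(52.0)), (150, [128, 123, 115], np.float64(52.9), np.float64(50.9)), (152, [127, 121, 114], np.float64(51.9), np.float64(49.9)), (154, [147, 112, 94], np.float64(50.9), np.float64(48.8)), (156, [175, 91, 37], np.float64(49.9), np.float64(47.7))]
L [[50.43712530718922, -37.65201644769347], [36.56807581101023, -37.81511141274831]]
R [[50.435897426042615, 37.406649458697146], [36.57341072563573, 37.234765610504816]]
```

>>> {"name": "jog_arm", "arguments": {"steps": [[0.5,-0.015,-0.04,0,0,0,0],[0.4,0,0,0,0,0,0],[0.2,0,0,0,0,0,0],[0,0,0,0,0,0,0],[0,0,0,0,0,0,0],[0,0,0,0,0,0,0]]}}

```text
t: 27.45
tcp_pos: [0.5359, 0.1889, 0.1723]
eef_rot: [[0.341, 0.94, 0.0], [0.94, -0.341, 0.0], [0.0, 0.0, -1.0]]
ft_force: [-0.1, -0.4, -0.4]
opening: 0.085
gripper_force: 0.0
```

>>> {"name": "jog_arm", "arguments": {"steps": [[0,0,0,1,0,0,0],[0,0,0,3,0,0,0],[0,0,0,5,0,0,0],[0,0,0,4,0,0,0],[0,0,0,0,0,0,0],[0,0,0,0,0,0,0]]}}

```text
t: 28.2
tcp_pos: [0.5355, 0.1886, 0.3023]
eef_rot: [[0.341, 0.94, 0.0], [0.94, -0.341, 0.0], [0.0, 0.0, -1.0]]
ft_force: [-0.8, 1.1, 0.3]
opening: 0.0857
gripper_force: 0.0
```

```bash
python3 - <<'E'
from h import *
np.set_printoptions(precision=4,suppress=True)
s=sensors.observe();print(s['t'],s['tcp_pos'],s['opening'],s['ft_force'])
im=cams.capture("wrist");cv2.imwrite("pics/w18.png",im[:,:,::-1])
m=cv2.inRange(cv2.cvtColor(im,cv2.COLOR_RGB2HSV),(4,190,60),(14,255,255))
m[:, :200]=0;m[:,440:]=0
c,_=cv2.findContours(m,cv2.RETR_EXTERNAL,cv2.CHAIN_APPROX_NONE);x=max(c,key=cv2.contourArea)
q=cv2.approxPolyDP(x,3,True)[:,0];print(q.tolist())
g=cv2.GaussianBlur(im,(3,3),0);X=lambda r,z:round(tool([plane("wrist",(310,r),z)],s)[0,0],1)
print([(r,g[r,310].tolist(),X(r,.139),X(r,.129)) for r in range(60,170,3)])
sc=cams.capture("scene");cv2.imwrite("pics/sc2.png",sc[:,:,::-1])
E
```

```text
28.2 [0.5355 0.1886 0.3023] 0.0856606815979218 [-0.7503  1.0772  0.3117]
[[283, 134], [283, 240], [359, 241], [361, 136]]
[(60, [38, 38, 36], np.float64(109.7), np.float64(111.0)), (63, [40, 38, 37], np.float64(107.4), np.float64(108.6)), (66, [38, 37, 35], np.float64(105.0), np.float64(106.2)), (69, [39, 37, 37], np.float64(102.7), np.float64(103.8)), (72, [35, 32, 30], np.float64(100.4), np.float64(101.3)), (75, [60, 58, 51], np.float64(98.0), np.float64(98.9)), (78, [131, 123, 107], np.float64(95.6), np.float64(96.4)), (81, [136, 128, 111], np.float64(93.3), np.float64(94.0)), (84, [134, 125, 109], np.float64(90.9), np.float64(91.5)), (87, [133, 126, 109], np.float64(88.5), np.float64(89.0)), (90, [133, 125, 108], np.float64(86.0), np.float64(86.5)), (93, [136, 127, 111], np.float64(83.6), np.float64(84.0)), (96, [137, 129, 113], np.float64(81.2), np.float64(81.4)), (99, [134, 125, 109], np.float64(78.7), np.float64(78.9)), (102, [136, 128, 112], np.float64(76.2), np.float64(76.3)), (105, [135, 127, 109], np.float64(73.8), np.float64(73.8)), (108, [134, 125, 109], np.float64(71.3)
[... 493 characters left out ...]
)), (135, [157, 78, 21], np.float64(48.2), np.float64(47.3)), (138, [157, 78, 17], np.float64(45.5), np.float64(44.5)), (141, [156, 77, 17], np.float64(42.9), np.float64(41.8)), (144, [156, 77, 17], np.float64(40.2), np.float64(39.0)), (147, [155, 77, 13], np.float64(37.5), np.float64(36.2)), (150, [157, 78, 17], np.float64(34.8), np.float64(33.4)), (153, [140, 70, 18], np.float64(32.1), np.float64(30.6)), (156, [114, 59, 24], np.float64(29.4), np.float64(27.8)), (159, [115, 60, 22], np.float64(26.6), np.float64(25.0)), (162, [113, 59, 23], np.float64(23.9), np.float64(22.1)), (165, [180, 86, 14], np.float64(21.1), np.float64(19.2)), (168, [203, 108, 41], np.float64(18.3), np.float64(16.3))]
```

```bash
python3 -c "
from bench import bot;print(bot.job_done())"
```

```text
the job is handed in; nothing more can be done
None
```

I handed the job in at about 28 s: the hopper was tipped upright, fed under the rails from the open end and slid until it met the stop at about 9 N, then let go; the arm touched nothing else, and I haven't seen the verdict.

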